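Unlock the ball dispenser and release one charge of milling balls

TASK

Unlock the milling-ball dispenser by turning the white pointer of the dial nearer the hopper to its green mark and that of the outer dial to its yellow mark, then pull the red tab of the slide gate partway open so that all three blue balls drop into the beaker while the white balls stay in the hopper. Then push the gate fully shut again, leaving both dials on their marks, and let go; do not shift the beaker or disturb the other things on the bench.

Things in the scene. Friction and masses are not known exactly. Their poses are not given: they have to be found in the camera images.
- dispenser: Ball dispenser fixed to the bench, white base 250 x 370 x 12 mm. Origin: centre of its underside; its front (-x) faces away from the robot, z up. At y -180 to 30 mm: grey sloping lock box, 133 mm high. Beside it: clear open hopper centred at x 50, y 110 mm on two side legs, 165 mm high; rear (+x) and front chamber, each 24 (x) by 58 mm, one layer of balls each, floored by the gate plate (top 118 mm up).
- dial_inner (a joint): Inner code dial, rad: 0 = white pointer end straight up the slope, growing anticlockwise seen looking at the face; range -1.9 to 1.9. Coloured marks round it, 36 mm from the axis: red 1.6, green 0.8, white 0, yellow -0.8, blue -1.6. Its code is the green mark (0.8). 0.05 N m of friction; stays where left.
- dial_outer (a joint): Outer code dial, rad: 0 = white pointer end straight up the slope, growing anticlockwise seen looking at the face; range -1.9 to 1.9. Coloured marks round it, 36 mm from the axis: red 1.6, green 0.8, white 0, yellow -0.8, blue -1.6. Its code is the yellow mark (-0.8). 0.05 N m of friction; stays where left.
- dial_inner_grip (a point): Bar knob of the inner code dial (nearer the hopper) on the lock box's sloping face. Site on the dial axis, inside the bar, 25 mm off the face; z points out of the face (30 degrees from vertical, leaning away from the robot), x along the bar to its white pointer end; x, y turn with the dial. Black bar 46 mm long (x), 11 mm wide (y: grip across it), 7 to 33 mm off the face, on a steel disc 46 mm across, top 6.5 mm off the face.
- dial_outer_grip (a point): Bar knob of the outer code dial (farther from the hopper) on the lock box's sloping face. Site on the dial axis, inside the bar, 25 mm off the face; z points out of the face (30 degrees from vertical, leaning away from the robot), x along the bar to its white pointer end; x, y turn with the dial. Black bar 46 mm long (x), 11 mm wide (y: grip across it), 7 to 33 mm off the face, on a steel disc 46 mm across, top 6.5 mm off the face.
- gate (a joint): Opening of the hopper's slide gate, m: 0 shut, grows as pulled along -x of the dispenser, stop at 0.075. Locked (2 mm of play) until both dials stand on their code (free within 0.15 rad, firmly held beyond 0.25). Uncovers the rear chamber first: its balls drop at about 25 mm, fully open at 30; the front one starts to open at 38, its balls drop from about 52. 3 N of friction; stays where left.
- gate_tab (a point): Grip point of the gate's upright red pull tab, 16 mm below its top; axes as the dispenser's; moves with the gate. Tab 10 mm thick (x), 30 mm wide (y), from 112 to 158 mm above the bench, on the end of a 24 mm wide steel tongue (top 118 mm up) that leads back to the hopper, whose front face is 76 mm behind the tab's centre.
- beaker: Glass beaker, 88 mm across, 70 mm tall, 3 mm wall, loose on the base plate under the hopper. Origin at the centre of its underside, z up.
- beaker_in (a point): Centre of the beaker's inner floor.
- blue1_center (a point): Centre of a blue ceramic ball, 18 mm across, at first in the hopper's rear chamber.
- blue2_center (a point): Centre of a blue ceramic ball, 18 mm across, at first in the hopper's rear chamber.
- blue3_center (a point): Centre of a blue ceramic ball, 18 mm across, at first in the hopper's rear chamber.
- white1_center (a point): Centre of a white ceramic ball, 18 mm across, at first in the hopper's front chamber.
- white2_center (a point): Centre of a white ceramic ball, 18 mm across, at first in the hopper's front chamber.
- white3_center (a point): Centre of a white ceramic ball, 18 mm across, at first in the hopper's front chamber.
- jar: Bystander: white plastic jar with a red lid, 84 mm across, 130 mm tall. Origin: centre of its underside.
- amber: Bystander: amber glass bottle, 72 mm across, 150 mm tall. Origin: centre of its underside.
- vial: Bystander: small glass vial with white cap, 28 mm across, 50 mm tall, standing on the base plate behind the lock box. Origin: centre of its underside.
- stopper: Bystander: dark rubber stopper, up to 32 mm across, 30 mm tall, standing on the base plate behind the lock box. Origin: centre of its underside.
- spatula: Bystander: spatula, 180 mm long, lying on the bench. Origin: centre of its underside.
- dish: Bystander: white ceramic bowl, 90 mm across, 50 mm tall, standing in front of the lock box. Origin: centre of its underside.
Not all that is in view belongs to the job. Leave any orange or pink look-alike of the beaker alone.

How it is judged:
By the outcome, as a careful person would: the job done as asked, in the order asked, and still so for the second after the job is handed in, with the robot touching nothing.
It also fails if it takes over 56 s, if anything falls off the work surface, if the arm or the gripper's body presses on something with over 40 N, if the wrist force passes 120 N, or if a joint passes its speed limit or range.

ROBOT

A 7-joint arm with a two-finger parallel gripper is mounted at the origin on the work surface. World frame = base frame: x ahead of the robot, y to its left, z up, the work surface at z = 0. Lengths are in m, angles in rad, forces in N, time in s.
With the tool pointing down it reaches from about 0.4 to 0.9 m from the base axis. Payload 5.5 kg.
Tool frame: the origin (TCP) lies at the very end of the fingers, on their centre line; the grasp point (between the pads) lies 19 mm behind it (r.pinch_z is the distance from the TCP to the grasp point, in m); z points along the fingers, y is the line along which they close (so a half turn about z gives the same grasp; the last joint's range is limited). The gripper opens to 92 mm and grips with 3 to 60 N. Pads are 19 mm wide; open, the fingers measure 130 mm over their backs; the gripper's body (75 mm by 190 mm) begins 47 mm behind the grasp point.
Start: joints at [1.462, 0.501, -0.427, 1.55, 0.221, 1.138, -0.21], TCP at [0.236, -0.606, 0.227] pointing down, gripper open.
Joint ranges: [-2.88, 2.88], [-0.31, 2.03], [-1.54, 1.56], [0.2, 2.42], [-1.41, 4.55], [0.19, 2.02], [-2.57, 2.57]. Speed limits (rad/s): [2.57, 2.57, 3.14, 3.14, 3.14, 3.14, 3.14].

INTERFACE

Orientations are given as [roll, pitch, yaw] about the fixed x, y, z axes, in that order (R = Rz(yaw) Ry(pitch) Rx(roll)).
In Python, from station import telemetry, cams, r gives the robot as it stands. The module is installed in compiled form; this text tells all that it offers.
- The arm moves only by the tool drive_tool, never from a script. Its argument "deltas" is a list of rows, each a list of 7 numbers: the shift along the tool's x, y, z in mm, then the turn, a rotation vector about the tool's x, y, z in rad, then the gripper's target within -1 to 1 (fully open at 1, half-way at 0, shut at -1). In form: [[x, y, z, rx, ry, rz, grip], ...]. A call has 1 to 10 rows; each row is the pose to reach, as a shift and turn from the pose commanded when the call began, along the tool's axes at that moment; what a row does not reach only later rows make up. A row lasts 1/8 s, in which the tool goes at most 62.5 mm and 10.7 degrees, less where a joint would pass 70% of its speed; a pose out of reach is approached as far as the arm can. A call with a gripper value outside its range is refused whole. The fingers move at their own pace and stop on an object; "force" is the grip in N (left out, the last holds). Time passes only in rows, so rows that repeat a pose let the fingers close. It gives the time, the measured TCP pose, the force, the opening and the grip force at its end, in the units of the state.
- telemetry.sense(): the state, without advancing time (a new reading comes with each control period).
- cams.grab_frame(name): name is "scene" or "top"; returns the picture (480x640x3 uint8, red, green, blue); there is no depth.
- cams.camera_model(name): a dict with "mtx" (3x3 intrinsics, pixels), "rvec" (rotation vector, rad) and "tvec" (3), from world to camera coordinates, as OpenCV has them. Camera axes: x right, y down, z forward; pixel columns grow to the right and rows downward; lengths in m; the calibration is good to about 2 mm. A picture is of the moment at which its call begins. camera_model takes no time and is no camera call.
- r.sign_off(): hands the job in; it is judged then, once.
The state is a dict: "time_s": time; "joint_pos": joint angles; "joint_vel": joint speeds; "joint_torque": joint torques, N m; "tool_pos": TCP position; "tcp_rot": TCP orientation; "wrist_force": force on the tool from outside, world axes, zero at the start; "moment": the same for the moment, N m; "gripper_width": opening from 0.0 (shut) to 1.0 (fully open); "finger_force": force on a finger pad.
Only numpy, scipy, OpenCV 4.12 (cv2) and the standard library are available. Lean on these libraries where they do the work, as an engineer would, in place of code of your own. Each camera call takes 0.05 s, during which the arm holds its last target. There are 200 camera calls.

## Working session

There is one attempt and no reset: what is moved stays moved. The work goes in short steps, Python scripts to look and compute and a tool call to move; the robot and the scene stay as the last step left them, time stands still between calls to the robot, and variables do not carry over. Pictures are saved under pics/ and viewed, at most 10 in all, crops included, and the job is handed in when it is done.

Besides the shell and the picture viewer there is one more tool, called after "Emit:" by a JSON object that holds its "api" and its "payload", one argument or row to a line. drive_tool: Moves the arm, as the interface text tells. Its arguments: {"type":"object","properties":{"deltas":{"type":"array"},"force":{"type":"number"}},"required":["deltas"]}

```bash
mkdir -p pics
python3 - <<'E'
from station import telemetry, cams, r
import cv2
for n in("scene","top"):
    cv2.imwrite(f"pics/{n}0.png",cams.grab_frame(n)[:,:,::-1]); print(n,cams.camera_model(n))
print(telemetry.sense(),r.pinch_z)
E
```

```text
scene {'mtx': array([[595.69411938,   0.        , 324.14199373],
       [  0.        , 595.69411938, 243.86265377],
       [  0.        ,   0.        ,   1.        ]]), 'rvec': array([ 1.90498979,  1.54823381, -0.61618762]), 'tvec': array([-0.10037582, -0.27435698,  1.90647486])}
top {'mtx': array([[609.47835713,   0.        , 317.4077907 ],
       [  0.        , 609.47835713, 237.33317867],
       [  0.        ,   0.        ,   1.        ]]), 'rvec': array([ 2.17986779, -2.17157383,  0.08818842]), 'tvec': array([-0.00209697,  0.54085641,  1.31399428])}
{'time_s': 0.1, 'joint_pos': array([ 1.46219655,  0.50175262, -0.42681138,  1.55132818,  0.22079822,
        1.13828738, -0.21031072]), 'joint_vel': array([-0.00068087, -0.00151888,  0.0017557 , -0.0025943 ,  0.00099511,
        0.00026086, -0.00118114]), 'joint_torque': array([-1.09350431e-02, -5.67869854e+01, -5.83835363e+00, -2.79913902e+01,
       -6.89771539e-02,  2.40872026e-02,  1.03470529e-05]), 'tool_pos': array([ 0.23588284, -0.60502509,  0.22579052]), 'tcp_rot': array([-3.13987056e+00, -6.87358426e-05,  3.71836542e-01]), 'wrist_force': array([-0.29040687,  0.68318886, -0.84933001]), 'moment': array([ 0.01425681, -0.03188139, -0.03195629]), 'finger_force': 0.0, 'gripper_width': 1.001875208813884} 0.0188
```

View pics/scene0.png

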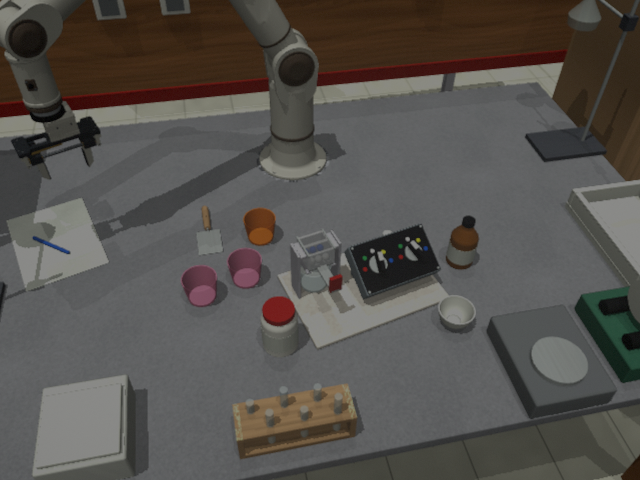

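View pics/top0.png

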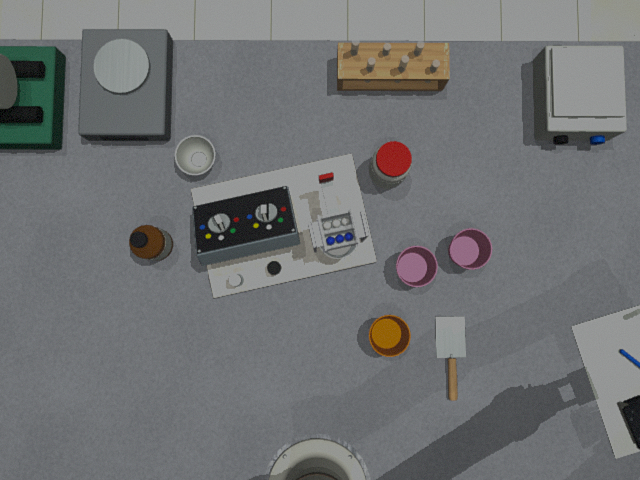

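Candidates: the red tab is at top (326,178) and scene (336,283); the red jar lid at top (393,160) is not it. The inner dial is at top (266,212), the outer at (219,223). The beaker under the hopper is the clear one at (338,238); the pink and orange cups at (417,266), (470,249) and (389,336) are decoys. I'll check this in a close crop.

Run:
```python
import cv2,numpy as np
t=cv2.imread("pics/top0.png")[150:300,185:385]; s=cv2.imread("pics/scene0.png")[220:340,280:440]
cv2.imwrite("pics/ctop.png",cv2.resize(t,None,fx=4,fy=4,interpolation=cv2.INTER_CUBIC))
cv2.imwrite("pics/cscene.png",cv2.resize(s,None,fx=5,fy=5,interpolation=cv2.INTER_CUBIC))
```

```text
(no output)
```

View pics/ctop.png

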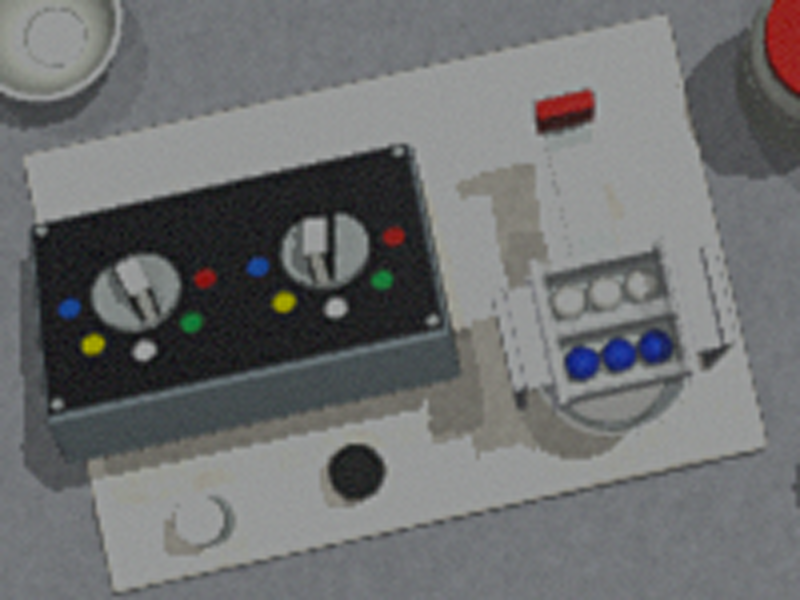

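View pics/cscene.png

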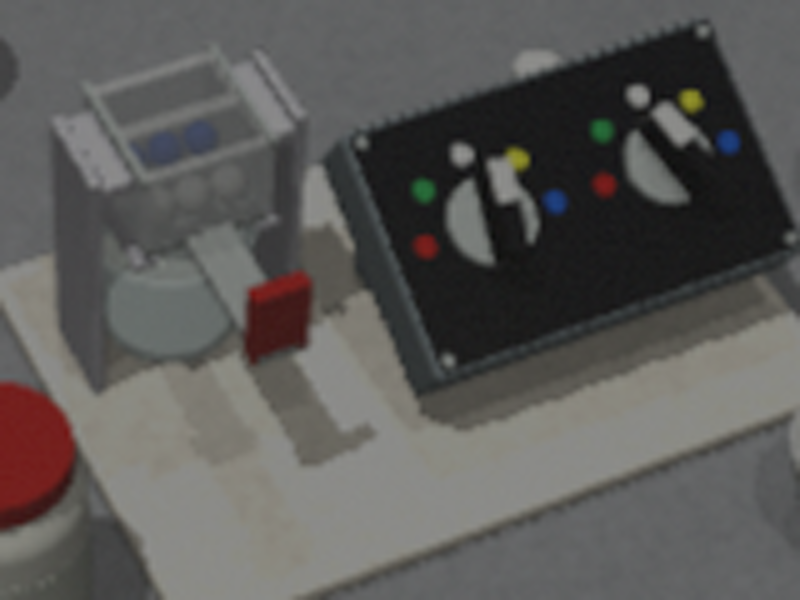

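The crops confirm the choice. In the top crop the tab is at (565,110), with the blue balls in the rear chamber at (620,355). The inner dial is at (325,250) and the outer at (137,292), each with its five coloured marks. I'll triangulate the marks, tab and white pointer patches.

```bash
cat > h.py <<'E'
import cv2,numpy as np
from station import cams,telemetry,r
def tri(pt,ps):
    P=[];U=[]
    for n,p in(("top",pt),("scene",ps)):
        c=cams.camera_model(n); R=cv2.Rodrigues(c["rvec"])[0]
        P.append(np.c_[R,c["tvec"]]); U.append(cv2.undistortPoints(np.array([[p]],float),c["mtx"],None).ravel())
    X=cv2.triangulatePoints(P[0],P[1],U[0],U[1]).ravel(); return X[:3]/X[3]
def proj(n,X):
    c=cams.camera_model(n); return cv2.projectPoints(np.atleast_2d(X).astype(float),c["rvec"],c["tvec"],c["mtx"],None)[0][:,0]
def blobs(im,col,box,amin=4):
    h=cv2.cvtColor(im,cv2.COLOR_RGB2HSV); H,S,V=h[...,0],h[...,1].astype(int),h[...,2].astype(int)
    m={"red":((H<8)|(H>172))&(S>130)&(V>60),"green":(H>50)&(H<85)&(S>110)&(V>50),"yellow":(H>22)&(H<35)&(S>110)&(V>80),
       "blue":(H>100)&(H<128)&(S>110)&(V>60),"white":(S<50)&(V>140)}[col].astype(np.uint8)
    k=np.zeros_like(m);x0,y0,x1,y1=box;k[y0:y1,x0:x1]=m[y0:y1,x0:x1]
    n,_,st,ce=cv2.connectedComponentsWithStats(k)
    return [(int(st[i,4]),ce[i].round(1).tolist()) for i in range(1,n) if st[i,4]>=amin]
E
python3 - <<'E'
from h import *
t=cams.grab_frame("top");s=cams.grab_frame("scene")
for c in("red","green","yellow","blue","white"):
    print(c,"T",blobs(t,c,(195,170,335,250)),"\n  S",blobs(s,c,(325,225,436,300)))
for n in("top","scene"):
    c=cams.camera_model(n);R=cv2.Rodrigues(c["rvec"])[0];print(n,-R.T@c["tvec"])
def big(im,x0,y0,w,h):return cv2.resize(im[y0:y0+h,x0:x0+w],(400,300),interpolation=cv2.INTER_CUBIC)
g=np.vstack([np.hstack([big(t,247,192,40,30),big(t,200,202,40,30)]),np.hstack([big(s,360,245,40,30),big(s,396,232,40,30)])])
cv2.imwrite("pics/dials.png",np.clip(g[:,:,::-1].astype(float)*1.5,0,255).astype(np.uint8))
E
```

```text
red T [(67, [325.7, 175.9]), (21, [283.0, 208.8]), (24, [235.7, 219.1])] 
  S [(17, [400.4, 256.5]), (20, [364.7, 268.9]), (161, [335.2, 282.3])]
green T [(24, [280.0, 219.5]), (26, [232.5, 230.0])] 
  S [(19, [400.0, 245.6]), (20, [364.2, 257.8])]
yellow T [(24, [255.7, 225.1]), (24, [207.8, 235.6])] 
  S [(15, [417.9, 239.5]), (14, [383.2, 251.3])]
blue T [(26, [249.1, 216.1]), (26, [201.9, 226.6]), (52, [330.3, 240.3])] 
  S [(19, [425.2, 247.8]), (19, [390.6, 259.9])]
white T [(16, [201.4, 172.2]), (3732, [280.9, 194.7]), (39, [263.1, 208.6]), (40, [217.6, 218.6]), (6, [333.7, 222.5]), (32, [326.8, 224.6]), (14, [268.5, 226.7]), (14, [220.8, 237.4])] 
  S []
top [ 0.42690692 -0.00602313  1.35529525]
scene [ 1.51702223 -0.24615583  1.16535159]
```

View pics/dials.png

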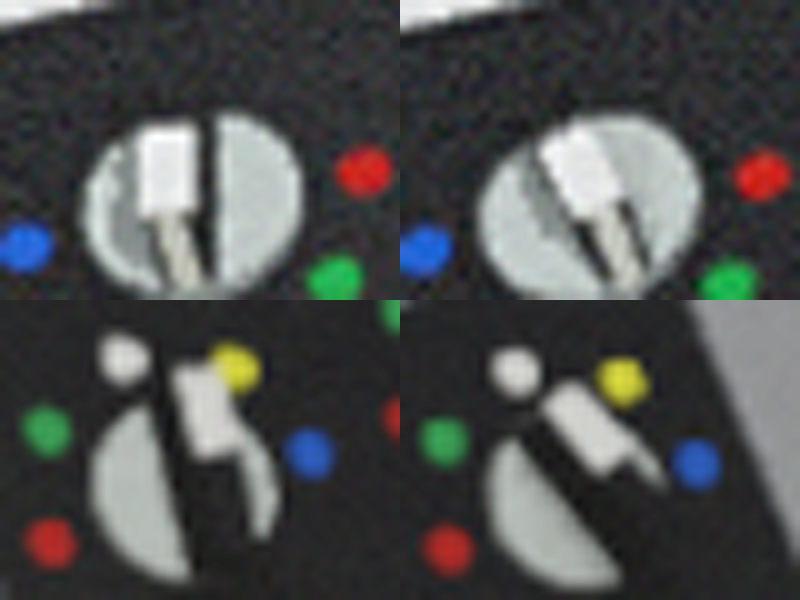

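Left is the inner dial and right the outer, top view above and scene view below. In each, the white half of the bar top is the pointer, lying up the slope: scene inner (380.3,255.6), outer (414.4,244.4).

```bash
cat > fit.py <<'E'
from h import *
T={'i':dict(red=(283,208.8),green=(280,219.5),white=(268.5,226.7),yellow=(255.7,225.1),blue=(249.1,216.1)),
   'o':dict(red=(235.7,219.1),green=(232.5,230),white=(220.8,237.4),yellow=(207.8,235.6),blue=(201.9,226.6))}
S={'i':dict(red=(364.7,268.9),green=(364.2,257.8),white=(371.85,250.55),yellow=(383.2,251.3),blue=(390.6,259.9)),
   'o':dict(red=(400.4,256.5),green=(400,245.6),white=(407.2,238.6),yellow=(417.9,239.5),blue=(425.2,247.8))}
A=dict(red=1.6,green=.8,white=0,yellow=-.8,blue=-1.6)
src=[];dst=[]
for k,yo in(('o',-0.1),('i',0)):
    for c,a in A.items():
        src.append((k,a));dst.append(tri(T[k][c],S[k][c]))
dst=np.array(dst)
# linear LS: P = C_k + .036*(cos a * U + sin a * V)
M=np.array([[k=='o',k=='i',.036*np.cos(a),.036*np.sin(a)] for k,a in src],float)
X,_,_,_=np.linalg.lstsq(M,dst,rcond=None)
Co,Ci,U,V=X
if __name__=="__main__":
    np.set_printoptions(precision=4,suppress=True)
    print("rms mm",1e3*np.sqrt(((M@X-dst)**2).mean()),"Co",Co,"Ci",Ci,"U",U,np.linalg.norm(U),"V",V,np.linalg.norm(V))
n=np.cross(U,V);n/=np.linalg.norm(n)
u=U/np.linalg.norm(U);v=np.cross(n,u)
if __name__=="__main__":
    d=Co-Ci; print("n",n,"tilt",np.degrees(np.arccos(n[2])),"az n",np.degrees(np.arctan2(n[1],n[0])),"C-C",d,np.linalg.norm(d),"az perp",np.degrees(np.arctan2(-d[0],d[1])))
    for k,C,a,b in(('i',Ci,(263.2,208.5),(380.3,255.6)),('o',Co,(217.8,218.2),(414.4,244.4))):
        p=tri(a,b)-C;print(k,"ptr off-face",p@n,"ang",np.arctan2(p@v,p@u),"rad",np.hypot(p@u,p@v))
    t=tri((325.7,175.9),(335.2,282.3));print("tab approx",t)
E
python3 fit.py
```

```text
rms mm 0.20450272785726592 Co [0.563  0.2043 0.1007] Ci [0.5851 0.1069 0.1   ] U [-0.8486 -0.1942  0.4904] 0.9991185330472143 V [ 0.2213 -0.9736 -0.0099] 0.9984823815830645
n [0.4805 0.1003 0.8712] tilt 29.400116428420045 az n 11.795044736510462 C-C [-0.0221  0.0974  0.0007] 0.09987905262923072 az perp 12.810185222532677
i ptr off-face 0.031790640641271156 ang -0.1666752344494078 rad 0.012342957431758273
o ptr off-face 0.03179152868716394 ang 0.33639759585603174 rad 0.011767993863135737
tab approx [ 0.6556 -0.0163  0.1395]
```

```bash
cat > g.py <<'E'
from fit import *
from scipy.spatial.transform import Rotation as Ro
az=np.radians(12.8);tl=np.radians(29.8)
h=np.array([np.cos(az),np.sin(az),0]);N=h*np.sin(tl)+np.array([0,0,np.cos(tl)])
Uu=-h*np.cos(tl)+np.array([0,0,np.sin(tl)]);Vv=np.cross(N,Uu)
def dialR(a,flip):
    x=(np.cos(a)*Uu+np.sin(a)*Vv)*(-1 if flip else 1);z=-N;return np.c_[x,np.cross(z,x),z]
def downR(s=1): # tool y along s*h
    y=s*h;z=np.array([0,0,-1.]);return np.c_[np.cross(y,z),y,z]
def go(p,R,name=""):
    s=telemetry.sense();R0=Ro.from_euler('xyz',s['tcp_rot']);d=R0.inv().apply(p-s['tool_pos'])*1e3
    w=(R0.inv()*Ro.from_matrix(R)).as_rotvec();print(name,d.round(1),w.round(3),"tool",s['tool_pos'].round(4),"j",s['joint_pos'].round(2),"F",s['wrist_force'].round(1),"w",round(s['gripper_width'],3),"t",round(s['time_s'],2))
E
python3 - <<'E'
from g import *
print("amber cap",tri((138.5,240),(468,222)),"N",N.round(3))
go(np.array([.45,-.1,.33]),dialR(-.167,1),"mid")
go(Ci+N*.09,dialR(-.167,1),"hover")
go(np.array([.45,-.1,.33]),dialR(-.167,0),"mid noflip")
E
```

```text
amber cap [0.5244556  0.35867942 0.1384785 ] N [0.485 0.11  0.868]
mid [ 383.  -393.  -103.4] [-0.006 -0.522  0.309] tool [ 0.236  -0.6052  0.2261] j [ 1.46  0.5  -0.43  1.55  0.22  1.14 -0.21] F [-0.4  0.1 -0.7] w 0.996 t 0.2
hover [ 628.3 -529.9   48.7] [-0.006 -0.522  0.309] tool [ 0.236  -0.6052  0.2261] j [ 1.46  0.5  -0.43  1.55  0.22  1.14 -0.21] F [-0.4  0.1 -0.7] w 0.996 t 0.2
mid noflip [ 383.  -393.  -103.4] [ 0.738 -0.008 -2.739] tool [ 0.236  -0.6052  0.2261] j [ 1.46  0.5  -0.43  1.55  0.22  1.14 -0.21] F [-0.4  0.1 -0.7] w 0.996 t 0.2
```

Emit:
{"api": "drive_tool", "payload": {
  "deltas": [
    [0, 0, -60, 0, 0, 0, 0],
    [40, -40, -100, 0, 0, 0, 0],
    [383, -393, -104, 0, 0, 0, 0],
    [383, -393, -104, 0, 0, 0, 0],
    [383, -393, -104, 0, -0.52, 0.31, 0],
    [383, -393, -104, 0, -0.52, 0.31, 0],
    [383, -393, -104, 0, -0.52, 0.31, 0],
    [383, -393, -104, 0, -0.52, 0.31, 0],
    [383, -393, -104, 0, -0.52, 0.31, 0],
    [383, -393, -104, 0, -0.52, 0.31, 0]
  ]
}}

```text
time_s: 1.45
tool_pos: [0.4413, -0.1212, 0.3297]
tcp_rot: [3.052, 0.511, 0.032]
wrist_force: [0.4, 0.0, 0.5]
gripper_width: 0.506
finger_force: 0.0
```

```bash
python3 -c "
from g import *
go(Ci+N*.09,dialR(-.167,1),'hover')"
```

```text
hover [ 244.3 -234.2   15.9] [-0.005 -0.001  0.001] tool [ 0.4413 -0.1212  0.3297] j [ 0.58  0.45 -0.67  1.55  0.33  1.76 -1.66] F [0.4 0.  0.5] w 0.506 t 1.45
```

Emit:
{"api": "drive_tool", "payload": {
  "deltas": [
    [244, -234, 16, 0, 0, 0, 0],
    [244, -234, 16, 0, 0, 0, 0],
    [244, -234, 16, 0, 0, 0, 0],
    [244, -234, 16, 0, 0, 0, 0],
    [244, -234, 16, 0, 0, 0, 0],
    [244, -234, 16, 0, 0, 0, 0],
    [244, -234, 16, 0, 0, 0, 0],
    [244, -234, 16, 0, 0, 0, 0],
    [244, -234, 16, 0, 0, 0, 0]
  ]
}}

```text
time_s: 2.58
tool_pos: [0.6284, 0.1124, 0.18]
tcp_rot: [3.051, 0.509, 0.029]
wrist_force: [-0.4, -0.9, 0.3]
gripper_width: 0.504
finger_force: 0.0
```

```bash
python3 -c "
from g import *
go(Ci+N*.009,dialR(-.167,1),'grasp')
t=cams.grab_frame('top');s=cams.grab_frame('scene')
g=np.hstack([cv2.resize(t[150:290,190:340],(400,400)),cv2.resize(s[170:310,300:450],(400,400))])
cv2.imwrite('pics/hov.png',g[:,:,::-1])"
```

```text
grasp [ 1.1 -4.2 82. ] [-0.006 -0.003 -0.003] tool [0.6284 0.1124 0.18  ] j [ 0.09  0.94 -0.64  1.09  0.39  1.76 -2.  ] F [-0.4 -0.9  0.3] w 0.504 t 2.58
```

View pics/hov.png

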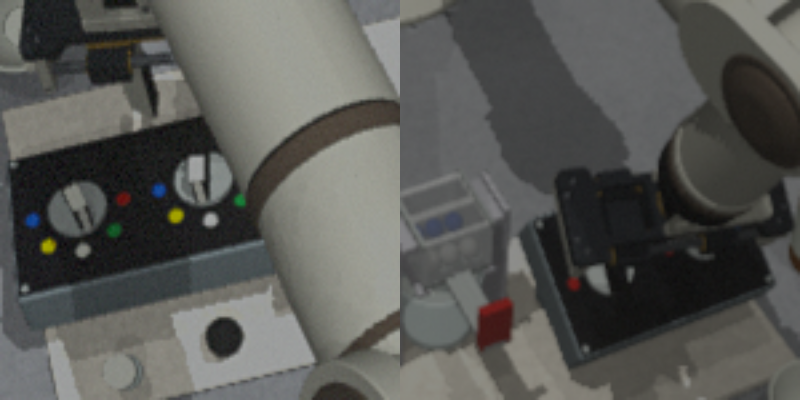

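The gripper hovers over the inner dial with the bar between its fingers, at top crop (200,170), and it is clear of the hopper. Next I lower it.

Emit:
{"api": "drive_tool", "payload": {
  "deltas": [
    [1, -4, 0, 0, 0, 0, 0],
    [1, -4, 20, 0, 0, 0, 0],
    [1, -4, 40, 0, 0, 0, 0],
    [1, -4, 60, 0, 0, 0, 0],
    [1, -4, 75, 0, 0, 0, 0],
    [1, -4, 82, 0, 0, 0, 0],
    [1, -4, 82, 0, 0, 0, 0],
    [1, -4, 82, 0, 0, 0, 0]
  ]
}}

```text
time_s: 3.68
tool_pos: [0.5895, 0.1099, 0.1073]
tcp_rot: [3.052, 0.51, 0.031]
wrist_force: [0.7, 0.1, 0.0]
gripper_width: 0.502
finger_force: 0.0
```

```bash
python3 -c "
from g import *
go(Ci+N*.009,dialR(-.167,1),'grasp')"
```

```text
grasp [-0.3  2.  -0.2] [-0.006 -0.003 -0.   ] tool [0.5895 0.1099 0.1073] j [ 0.12  0.95 -0.64  1.27  0.4   1.59 -2.04] F [0.7 0.1 0. ] w 0.502 t 3.67
```

Emit:
{"api": "drive_tool", "payload": {
  "deltas": [
    [0, 2, 0, 0, 0, 0, 0],
    [0, 2, 0, 0, 0, 0, -1],
    [0, 2, 0, 0, 0, 0, -1],
    [0, 2, 0, 0, 0, 0, -1],
    [0, 2, 0, 0, 0, 0, -1],
    [0, 2, 0, 0, 0, 0, -1],
    [0, 2, 0, 0, 0, 0, -1],
    [0, 2, 0, 0, 0, 0, -1]
  ],
  "force": 25
}}

```text
time_s: 4.68
tool_pos: [0.5891, 0.1084, 0.1067]
tcp_rot: [3.053, 0.51, 0.032]
wrist_force: [1.0, 4.2, -1.1]
gripper_width: 0.116
finger_force: 25.0
```

```bash
python3 -c "
from g import *
go(Ci+N*.009,dialR(.8,1),'turn')"
```

```text
turn [-0.2  0.6 -1. ] [-0.005 -0.005 -0.967] tool [0.5891 0.1084 0.1067] j [ 0.13  0.95 -0.63  1.27  0.4   1.59 -2.04] F [ 1.   4.2 -1.1] w 0.116 t 4.67
```

Emit:
{"api": "drive_tool", "payload": {
  "deltas": [
    [0, 0, 0, 0, 0, -0.14, -1],
    [0, 0, 0, 0, 0, -0.28, -1],
    [0, 0, 0, 0, 0, -0.42, -1],
    [0, 0, 0, 0, 0, -0.56, -1],
    [0, 0, 0, 0, 0, -0.7, -1],
    [0, 0, 0, 0, 0, -0.84, -1],
    [0, 0, 0, 0, 0, -0.967, -1],
    [0, 0, 0, 0, 0, -0.967, -1],
    [0, 0, 0, 0, 0, -0.967, -1]
  ]
}}

```text
time_s: 5.8
tool_pos: [0.5888, 0.109, 0.1069]
tcp_rot: [-2.75, 0.347, 1.092]
wrist_force: [0.9, 6.5, -1.2]
gripper_width: 0.12
finger_force: 25.0
```

```bash
python3 -c "
from g import *
go(Ci+N*.009,dialR(.8,1),'turn')"
```

```text
turn [-0.9  0.8 -1. ] [-0.003 -0.007  0.   ] tool [0.5888 0.109  0.1069] j [ 0.23  1.03 -0.85  1.26  0.55  1.65 -1.18] F [ 0.9  6.5 -1.2] w 0.12 t 5.8
```

Emit:
{"api": "drive_tool", "payload": {
  "deltas": [
    [0, 0, 0, 0, 0, 0, 0],
    [0, 0, 0, 0, 0, 0, 0],
    [0, 0, 0, 0, 0, 0, 0],
    [0, 0, 0, 0, 0, 0, 0],
    [0, 0, -20, 0, 0, 0, 0],
    [0, 0, -60, 0, 0, 0, 0],
    [0, 0, -110, 0, 0, 0, 0],
    [0, 0, -150, 0, 0, 0, 0],
    [0, 0, -150, 0, 0, 0, 0]
  ]
}}

```text
time_s: 6.92
tool_pos: [0.6634, 0.1246, 0.2402]
tcp_rot: [-2.755, 0.345, 1.089]
wrist_force: [-0.6, -0.3, 0.8]
gripper_width: 0.496
finger_force: 0.0
```

```bash
python3 -c "
from g import *
go(Co+N*.13,dialR(.336,1),'flip')
go(Co+N*.13,dialR(.336,0),'hover')"
```

```text
flip [ 71.1 -69.9  31.6] [-0.001 -0.01   0.463] tool [0.6634 0.1246 0.2402] j [ 0.11  1.02 -0.85  0.88  0.54  1.96 -1.09] F [-0.6 -0.3  0.8] w 0.496 t 6.92
hover [ 71.1 -69.9  31.6] [ 1.400e-02 -1.000e-03 -2.678e+00] tool [0.6634 0.1246 0.2402] j [ 0.11  1.02 -0.85  0.88  0.54  1.96 -1.09] F [-0.6 -0.3  0.8] w 0.496 t 6.92
```

Emit:
{"api": "drive_tool", "payload": {
  "deltas": [
    [20, -20, 15, 0, 0, -0.18, 0],
    [40, -40, 31, 0, 0, -0.36, 0],
    [71, -70, 31, 0, 0, -0.54, 0],
    [71, -70, 31, 0, 0, -0.72, 0],
    [71, -70, 31, 0, 0, -0.9, 0],
    [71, -70, 31, 0, 0, -1.08, 0],
    [71, -70, 31, 0, 0, -1.26, 0],
    [71, -70, 31, 0, 0, -1.44, 0],
    [71, -70, 31, 0, 0, -1.62, 0],
    [71, -70, 31, 0, 0, -1.8, 0]
  ]
}}

```text
time_s: 8.18
tool_pos: [0.6236, 0.2168, 0.2098]
tcp_rot: [-2.861, -0.443, 2.764]
wrist_force: [-0.4, -0.1, 0.3]
gripper_width: 0.503
finger_force: 0.0
```

```bash
python3 -c "
from g import *
go(Co+N*.09,dialR(.336,0),'hover')"
```

```text
hover [ 0.1  1.3 35.5] [ 0.004  0.001 -0.872] tool [0.6236 0.2168 0.2098] j [ 0.11  1.15 -1.2   0.97  0.73  1.97  0.44] F [-0.4 -0.1  0.3] w 0.503 t 8.18
```

Emit:
{"api": "drive_tool", "payload": {
  "deltas": [
    [0, 1, 35, 0, 0, -0.18, 0],
    [0, 1, 35, 0, 0, -0.36, 0],
    [0, 1, 35, 0, 0, -0.54, 0],
    [0, 1, 35, 0, 0, -0.72, 0],
    [0, 1, 35, 0, 0, -0.87, 0],
    [0, 1, 35, 0, 0, -0.87, 0],
    [0, 1, 35, 0, 0, -0.87, 0]
  ]
}}

```text
time_s: 9.05
tool_pos: [0.6072, 0.2143, 0.1798]
tcp_rot: [2.957, -0.487, -2.548]
wrist_force: [0.2, -0.6, 0.4]
gripper_width: 0.503
finger_force: 0.0
```

```bash
python3 -c "
from g import *
go(Co+N*.009,dialR(.336,0),'grasp')"
```

```text
grasp [ 0.2 -0.2 82.2] [ 0.004  0.003 -0.011] tool [0.6072 0.2143 0.1798] j [ 0.17  1.22 -1.34  1.06  0.84  1.96  1.22] F [ 0.2 -0.6  0.4] w 0.503 t 9.05
```

Emit:
{"api": "drive_tool", "payload": {
  "deltas": [
    [0, 0, 20, 0, 0, -0.01, 0],
    [0, 0, 40, 0, 0, -0.01, 0],
    [0, 0, 60, 0, 0, -0.01, 0],
    [0, 0, 75, 0, 0, -0.01, 0],
    [0, 0, 82, 0, 0, -0.01, 0],
    [0, 0, 82, 0, 0, -0.01, 0],
    [0, 0, 82, 0, 0, -0.01, 0]
  ]
}}

```text
time_s: 9.93
tool_pos: [0.5683, 0.2062, 0.1097]
tcp_rot: [2.95, -0.483, -2.535]
wrist_force: [-0.3, -0.2, -0.1]
gripper_width: 0.501
finger_force: 0.0
```

```bash
python3 -c "
from g import *
go(Co+N*.009,dialR(.336,0),'grasp')"
```

```text
grasp [ 0.5 -0.5  1.7] [0.004 0.005 0.002] tool [0.5683 0.2062 0.1097] j [ 0.24  1.27 -1.32  1.24  0.86  1.83  1.17] F [-0.3 -0.2 -0.1] w 0.501 t 9.93
```

Emit:
{"api": "drive_tool", "payload": {
  "deltas": [
    [0, 0, 1, 0, 0, 0, -1],
    [0, 0, 1, 0, 0, 0, -1],
    [0, 0, 1, 0, 0, 0, -1],
    [0, 0, 1, 0, 0, 0, -1],
    [0, 0, 1, 0, 0, 0, -1],
    [0, 0, 1, 0, 0, 0, -1],
    [0, 0, 1, 0, 0, 0, -1]
  ],
  "force": 25
}}

```text
time_s: 10.8
tool_pos: [0.5671, 0.2062, 0.1084]
tcp_rot: [2.949, -0.484, -2.533]
wrist_force: [-1.5, 1.5, 0.4]
gripper_width: 0.119
finger_force: 24.9
```

```bash
python3 -c "
from g import *
go(Co+N*.009,dialR(-.8,0),'turn')"
```

```text
turn [ 0.3 -0.9 -0.1] [6.000e-03 1.000e-03 1.139e+00] tool [0.5671 0.2062 0.1084] j [ 0.24  1.27 -1.32  1.24  0.86  1.83  1.17] F [-1.5  1.5  0.4] w 0.119 t 10.8
```

Emit:
{"api": "drive_tool", "payload": {
  "deltas": [
    [0, 0, 0, 0, 0, 0.14, -1],
    [0, 0, 0, 0, 0, 0.28, -1],
    [0, 0, 0, 0, 0, 0.42, -1],
    [0, 0, 0, 0, 0, 0.56, -1],
    [0, 0, 0, 0, 0, 0.7, -1],
    [0, 0, 0, 0, 0, 0.84, -1],
    [0, 0, 0, 0, 0, 0.98, -1],
    [0, 0, 0, 0, 0, 1.14, -1],
    [0, 0, 0, 0, 0, 1.14, -1],
    [0, 0, 0, 0, 0, 1.14, -1]
  ]
}}

```text
time_s: 12.05
tool_pos: [0.5672, 0.206, 0.1084]
tcp_rot: [-2.757, -0.356, 2.495]
wrist_force: [-0.3, 2.2, 1.0]
gripper_width: 0.123
finger_force: 24.9
```

```bash
python3 -c "
from g import *
go(Co+N*.009,dialR(-.8,0),'turn')"
```

```text
turn [-0.5 -0.5 -0.1] [ 0.005 -0.002  0.001] tool [0.5672 0.206  0.1084] j [ 0.19  1.15 -1.11  1.25  0.69  1.73  0.13] F [-0.3  2.2  1. ] w 0.123 t 12.05
```

Emit:
{"api": "drive_tool", "payload": {
  "deltas": [
    [0, 0, 0, 0, 0, 0, 0],
    [0, 0, 0, 0, 0, 0, 0],
    [0, 0, 0, 0, 0, 0, 0],
    [0, 0, 0, 0, 0, 0, 0],
    [0, 0, -20, 0, 0, 0, 0],
    [0, 0, -60, 0, 0, 0, 0],
    [0, 0, -110, 0, 0, 0, 0],
    [0, 0, -150, 0, 0, 0, 0],
    [0, 0, -150, 0, 0, 0, 0]
  ]
}}

```text
time_s: 13.18
tool_pos: [0.6413, 0.2231, 0.2418]
tcp_rot: [-2.761, -0.353, 2.493]
wrist_force: [-0.1, 0.5, -0.8]
gripper_width: 0.499
finger_force: 0.0
```

Run:
```python
from g import *
t=cv2.imread("pics/top0.png")[:,:,::-1];s=cv2.imread("pics/scene0.png")[:,:,::-1]
def ray(n,p,z):
    c=cams.camera_model(n);R=cv2.Rodrigues(c["rvec"])[0];o=-R.T@c["tvec"];d=R.T@np.linalg.inv(c["mtx"])@[p[0],p[1],1];return o+d*(z-o[2])/d[2]
def rect(im,box,v):
    hsv=cv2.cvtColor(np.ascontiguousarray(im),cv2.COLOR_RGB2HSV);x0,y0,x1,y1=box;q=hsv[y0:y1,x0:x1].astype(int)
    m=((q[...,0]<8)|(q[...,0]>172))&(q[...,1]>120)&(q[...,2]>v)
    c=np.argwhere(m)[:,::-1]+[x0,y0];rr=cv2.minAreaRect(c.astype(np.float32));print(len(c),rr,cv2.boxPoints(rr).round(1).tolist());return c.mean(0)
print(t[172:184,326,0])
c=rect(t,(310,165,345,190),140);p=ray("top",c,.158);print("tab top",c,p)
cs=rect(s,(325,268,350,300),50)
for z in(.158,):
    tb=Ci[:2]+0; ex=-h; ey=np.array([h[1],-h[0],0]); d=p-Ci; print("rel dial: dx",d@ex,"dy",d@ey)
print("proj of top centre in scene",proj("scene",p), "top corners", proj("scene",[p+.015*ey-.005*ex,p-.015*ey-.005*ex]))
go(p+[0,0,.08],downR(1),"hover")
```

```text
[147 124 144 148 153 149  88  58  54  66 103 138]
45 ((325.9615478515625, 175.3076934814453), (3.3339743614196777, 12.74754810333252), 78.69007110595703) [[319.3999938964844, 174.89999389648438], [331.8999938964844, 172.39999389648438], [332.5, 175.6999969482422], [320.0, 178.1999969482422]]
tab top [326.02222222 175.37777778] [ 0.65305084 -0.01728091  0.158     ]
166 ((335.1646423339844, 282.518310546875), (11.264017105102539, 18.00033950805664), 6.340191841125488) [[328.6000061035156, 290.79998779296875], [330.6000061035156, 273.0], [341.79998779296875, 274.20001220703125], [339.79998779296875, 292.1000061035156]]
rel dial: dx -0.038717687373603114 dy 0.13618814265915205
proj of top centre in scene [[334.56652413 276.16074922]] top corners [[329.5118839  279.73367502]
 [341.50585057 275.64071411]]
hover [-146.4 -189.7   22.2] [-0.484 -0.203  0.75 ] tool [0.6413 0.2231 0.2418] j [ 0.04  1.1  -1.08  0.86  0.65  2.    0.25] F [-0.1  0.5 -0.8] w 0.499 t 13.18
```

Emit:
{"api": "drive_tool", "payload": {
  "deltas": [
    [0, 0, 0, -0.12, -0.05, 0.18, 0],
    [0, 0, 0, -0.24, -0.1, 0.36, 0],
    [-40, -50, 0, -0.36, -0.15, 0.55, 0],
    [-80, -100, 5, -0.48, -0.2, 0.75, 0],
    [-120, -150, 15, -0.484, -0.203, 0.75, 0],
    [-146, -190, 22, -0.484, -0.203, 0.75, 0],
    [-146, -190, 22, -0.484, -0.203, 0.75, 0],
    [-146, -190, 22, -0.484, -0.203, 0.75, 0],
    [-146, -190, 22, -0.484, -0.203, 0.75, 0],
    [-146, -190, 22, -0.484, -0.203, 0.75, 0]
  ]
}}

```text
time_s: 14.42
tool_pos: [0.6514, -0.0168, 0.2357]
tcp_rot: [-3.136, 0.001, 1.798]
wrist_force: [1.0, -0.1, 0.8]
gripper_width: 0.502
finger_force: 0.0
```

```bash
cat >> g.py <<'E'
tab=np.array([.6531,-.0172,.158])
E
python3 - <<'E'
from g import *
go(tab+[0,0,-.031],downR(1),"grasp")
t=cams.grab_frame('top');s=cams.grab_frame('scene')
g=np.hstack([cv2.resize(t[150:290,190:340],(400,400)),cv2.resize(s[170:310,300:450],(400,400))])
cv2.imwrite('pics/hov2.png',g[:,:,::-1])
E
```

```text
grasp [ -0.7   2.1 108.7] [-0.005  0.001  0.004] tool [ 0.6514 -0.0168  0.2357] j [ 0.67  0.71 -1.08  1.52  0.64  1.31 -0.25] F [ 1.  -0.1  0.8] w 0.502 t 14.43
```

View pics/hov2.png

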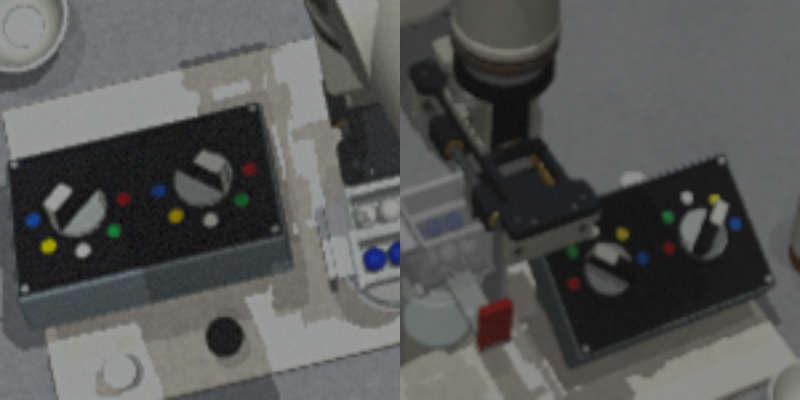

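The dials have turned: white pointers at top crop inner (210,160), outer (58,196). I'll check their angles by triangulation.

Run:
```python
from g import *
for k,C,a,b in(('i',Ci,(268.4,205.8),(377.3,258.3)),('o',Co,(211.5,218.3),(419.8,244.2))):
    p=tri(a,b)-C;print(k,p@N,np.arctan2(p@Vv,p@Uu),np.hypot(p@Uu,p@Vv))
```

```text
i 0.03235348345677074 0.8066080386317644 0.012466229678033134
o 0.03154125384431785 -0.8670351983473005 0.011830807653892399
```

Emit:
{"api": "drive_tool", "payload": {
  "deltas": [
    [-1, 2, 20, 0, 0, 0, 0],
    [-1, 2, 45, 0, 0, 0, 0],
    [-1, 2, 70, 0, 0, 0, 0],
    [-1, 2, 90, 0, 0, 0, 0],
    [-1, 2, 103, 0, 0, 0, 0],
    [-1, 2, 108, 0, 0, 0, 0],
    [-1, 2, 108, 0, 0, 0, 0],
    [-1, 2, 108, 0, 0, 0, 0]
  ]
}}

```text
time_s: 15.52
tool_pos: [0.6538, -0.0195, 0.1287]
tcp_rot: [-3.138, 0.002, 1.795]
wrist_force: [1.0, 0.0, -0.2]
gripper_width: 0.501
finger_force: 0.0
```

Run:
```python
from g import *
go(tab+[0,0,-.031],downR(1),"grasp")
```

```text
grasp [ 2.4 -0.1  1.7] [-0.004  0.002  0.001] tool [ 0.6538 -0.0195  0.1287] j [ 0.64  0.81 -1.    1.6   0.74  1.15 -0.32] F [ 1.   0.  -0.2] w 0.501 t 15.53
```

Emit:
{"api": "drive_tool", "payload": {
  "deltas": [
    [2, 0, 0, 0, 0, 0, -1],
    [2, 0, 0, 0, 0, 0, -1],
    [2, 0, 0, 0, 0, 0, -1],
    [2, 0, 0, 0, 0, 0, -1],
    [2, 0, 0, 0, 0, 0, -1],
    [2, 0, 0, 0, 0, 0, -1],
    [2, 0, 0, 0, 0, 0, -1],
    [2, 0, 0, 0, 0, 0, -1]
  ],
  "force": 30
}}

```text
time_s: 16.52
tool_pos: [0.6541, -0.0174, 0.1279]
tcp_rot: [-3.139, 0.001, 1.795]
wrist_force: [5.3, 1.2, -4.1]
gripper_width: 0.11
finger_force: 30.0
```

Run:
```python
from g import *
go(tab+[0,0,-.031],downR(1),"grasp")
```

```text
grasp [ 0.4 -1.   0.9] [-0.003  0.001  0.001] tool [ 0.6541 -0.0174  0.1279] j [ 0.64  0.81 -1.    1.6   0.74  1.15 -0.32] F [ 5.3  1.2 -4.1] w 0.11 t 16.52
```

Emit:
{"api": "drive_tool", "payload": {
  "deltas": [
    [0, 5, 0, 0, 0, 0, -1],
    [0, 11, 0, 0, 0, 0, -1],
    [0, 17, 0, 0, 0, 0, -1],
    [0, 23, 0, 0, 0, 0, -1],
    [0, 28, 0, 0, 0, 0, -1],
    [0, 32, 0, 0, 0, 0, -1],
    [0, 32, 0, 0, 0, 0, -1],
    [0, 32, 0, 0, 0, 0, -1]
  ]
}}

```text
time_s: 17.52
tool_pos: [0.6849, -0.0104, 0.1279]
tcp_rot: [-3.138, 0.001, 1.795]
wrist_force: [2.1, 0.4, 1.4]
gripper_width: 0.106
finger_force: 30.0
```

Run:
```python
from g import *
s=telemetry.sense();print("opened mm",1e3*(s['tool_pos']-[.6541,-.0174,.1279])@h,s['wrist_force'])
t=cams.grab_frame('top');s=cams.grab_frame('scene')
g=np.hstack([cv2.resize(t[160:270,290:400],(400,400)),cv2.resize(s[220:320,270:370],(400,400))])
cv2.imwrite('pics/open.png',np.clip(g[:,:,::-1]*1.4,0,255).astype(np.uint8))
```

```text
opened mm 31.553691386814595 [2.11986748 0.36961882 1.36962521]
```

View pics/open.png

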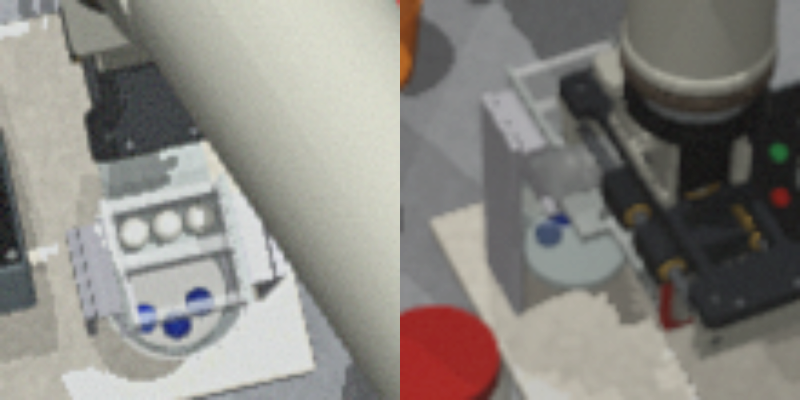

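All three blue balls lie in the beaker, at crop (145,318), (177,327) and (199,300), and the three white ones are still in the front chamber. Now I shut the gate.

Emit:
{"api": "drive_tool", "payload": {
  "deltas": [
    [0, -6, 0, 0, 0, 0, -1],
    [0, -12, 0, 0, 0, 0, -1],
    [0, -18, 0, 0, 0, 0, -1],
    [0, -24, 0, 0, 0, 0, -1],
    [0, -29, 0, 0, 0, 0, -1],
    [0, -33, 0, 0, 0, 0, -1],
    [0, -33.5, 0, 0, 0, 0, -1],
    [0, -33.5, 0, 0, 0, 0, -1],
    [0, -33.5, 0, 0, 0, 0, -1]
  ]
}}

```text
time_s: 18.75
tool_pos: [0.6541, -0.0174, 0.128]
tcp_rot: [3.141, 0.001, 1.795]
wrist_force: [12.5, 2.2, -5.3]
gripper_width: 0.102
finger_force: 30.0
```

Run:
```python
from g import *
s=telemetry.sense();print("opening mm",1e3*(s['tool_pos']-[.6541,-.0174,.1279])@h,s['wrist_force'])
```

```text
opening mm -0.0382011469564335 [12.5047606   2.20766633 -5.27219358]
```

Emit:
{"api": "drive_tool", "payload": {
  "deltas": [
    [0, 0, 0, 0, 0, 0, 0],
    [0, 0, 0, 0, 0, 0, 0],
    [0, 0, 0, 0, 0, 0, 0],
    [0, 0, 0, 0, 0, 0, 0],
    [0, 0, -30, 0, 0, 0, 0],
    [0, 0, -80, 0, 0, 0, 0],
    [0, 0, -130, 0, 0, 0, 0],
    [0, 0, -170, 0, 0, 0, 0],
    [0, 0, -170, 0, 0, 0, 0]
  ]
}}

```text
time_s: 19.88
tool_pos: [0.6536, -0.0166, 0.3017]
tcp_rot: [3.141, 0.003, 1.795]
wrist_force: [-0.0, -0.3, -0.1]
gripper_width: 0.499
finger_force: 0.0
```

Emit:
{"api": "drive_tool", "payload": {
  "deltas": [
    [-60, 0, 0, 0, 0, 0, 0],
    [-120, 0, 0, 0, 0, 0, 0],
    [-180, 0, 0, 0, 0, 0, 0],
    [-240, -20, 0, 0, 0, 0, 0],
    [-300, -60, 0, 0, 0, 0, 0],
    [-300, -100, 0, 0, 0, 0, 0],
    [-300, -100, 0, 0, 0, 0, 0],
    [-300, -100, 0, 0, 0, 0, 0]
  ]
}}

```text
time_s: 20.88
tool_pos: [0.6211, -0.3317, 0.298]
tcp_rot: [-3.136, 0.0, 1.795]
wrist_force: [0.5, 0.8, 0.4]
gripper_width: 0.501
finger_force: 0.0
```

Run:
```python
from g import *
print(telemetry.sense()['tool_pos'])
t=cams.grab_frame('top');s=cams.grab_frame('scene')
print(blobs(t,"red",(310,160,345,190)),blobs(s,"red",(325,262,350,300),20))
g=np.hstack([cv2.resize(t[150:300,190:390],(400,300)),cv2.resize(s[210:330,280:440],(400,300))])
cv2.imwrite('pics/end.png',np.clip(g[:,:,::-1]*1.3,0,255).astype(np.uint8))
```

```text
[ 0.62111562 -0.33166823  0.298035  ]
[(68, [325.6, 176.1])] [(169, [335.1, 282.7])]
```

View pics/end.png

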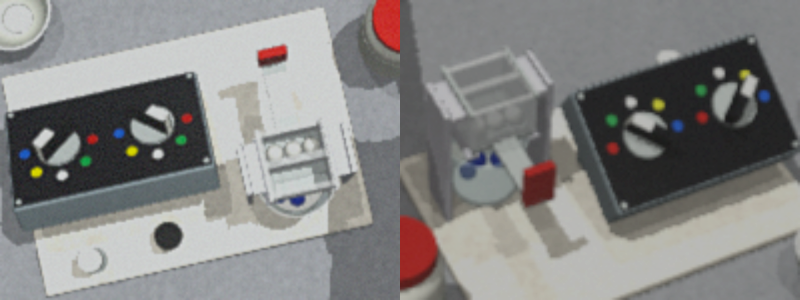

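The gate is shut, with the tab at (325.6,176.1) against (325.7,175.9) at the start. The white balls are in the hopper, the blue ones in the beaker, and the dials on their marks.

```bash
python3 -c "
from station import r
print(r.sign_off())"
```

```text
the job is handed in; nothing more can be done
None
```

The job is handed in: both dials are on their marks, the three blue balls are in the beaker, the white balls are still in the hopper, and the gate is shut and released, after about 21 s on the robot's clock.

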